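# Dock the solid and the hollow lantern roller

### The arm

A 6-joint arm with a two-finger parallel gripper is mounted at the origin on the work surface. World frame = base frame: x ahead of the robot, y to its left, z up, the work surface at z = 0. Lengths are in mm, angles in rad, forces in N, time in s.
With the tool pointing down it reaches from about 275 to 750 mm from the base axis. Payload 10.2 kg.
Tool frame: the origin (TCP) lies between the finger pads; the fingertips stand 11 mm ahead of it and the grasp point (between the pads) lies 8 mm behind it; z points along the fingers, y is the line along which they close (so a half turn about z gives the same grasp; the last joint's range is limited). The gripper opens to 85 mm and grips with 20 to 120 N. Pads are 22 mm wide; open, the fingers measure 114 mm over their backs; the gripper's body (76 mm by 85 mm) begins 54 mm behind the grasp point. The pads swing forward as they close: fully open they stand 13 mm farther back than shut.
Start: joints at [-0.223, 0.313, 1.498, -0, 1.331, -0.223], TCP at [525.006, -0.014, 242.294] pointing down, gripper open.
Joint ranges: [-2.94, 2.94], [-0.97, 2.17], [0.19, 2.56], [-1.23, 4.37], [0.02, 3.11], [-2.88, 2.88]. Speed limits (rad/s): [2.39, 2.39, 3.01, 3.14, 3.14, 3.14].

### API

Orientations are given as a unit quaternion [w, x, y, z].
In Python, from rig import sense, eyes, finish_job gives the robot as it stands.
- The arm moves only by the shell command python3 -m jog 'ROWS' [FORCE]. ROWS is JSON, a list of rows, each a list of 7 numbers: the shift along the tool's x, y, z in m, then the turn, a rotation vector about the tool's x, y, z in rad, then the finger opening in m, from 0 to 0.0854. In form: [[dx, dy, dz, rx, ry, rz, gripper], ...]. A call has 1 to 5 rows; each row shifts and turns the commanded pose from where the row before left it, along the tool's axes as they then stand; what a row does not reach is not made up. A row lasts 1/10 s, in which the tool goes at most 50 mm and 8.59 degrees, less where a joint would pass 70% of its speed; a pose out of reach is approached as far as the arm can. A call is refused whole if a number of a shift passes 0.05 or a number of a turn 0.15, either way. A call with a gripper value outside its range is refused whole. The fingers move at their own pace and stop on an object; FORCE is the grip in N (left out, the last holds). Time passes only in rows, so rows that do not move let the fingers close. It gives the time, the measured TCP pose, the force, the opening and the grip force at its end, in the units of the state.
- sense(): the state, without advancing time (a new reading comes with each control period).
- eyes.capture(name): name is "scene" or "side" or "wrist"; returns the picture (400x640x3 uint8, red, green, blue); there is no depth.
- eyes.calibration(name): a dict with "fx", "fy", "cx", "cy" (pixels), "cam_to_world" (4x4, takes a point from camera to world coordinates); the wrist camera has in their place "mount" (4x4, takes a point from camera to tool coordinates, whose origin is the TCP and whose axes are the flange's). Camera axes: x right, y down, z forward; pixel columns grow to the right and rows downward; lengths in mm; the calibration is good to about 2 mm. The wrist camera is an equidistant fisheye: a pixel r from the principal point sees the ray r / f radians off the axis. A picture is of the moment at which its call begins: read the wrist's pose just before it. calibration takes no time and is no camera call.
- finish_job(): hands the job in; it is judged then, once.
The state is a dict: "time_s": time; "joints": joint angles; "dq": joint speeds; "tau": joint torques, N m; "eef_pos": TCP position; "ee_rot": TCP orientation; "force": force on the tool from outside, world axes, zero at the start; "wrist_torque": the same for the moment, N m; "grip_width": opening from 0.0 (shut) to 1.0 (fully open); "grip_force": force on a finger pad.
Only numpy, scipy, OpenCV 4.12 (cv2) and the standard library are available. Lean on these libraries where they do the work, as an engineer would, in place of code of your own. Each camera call takes 0.05 s, during which the arm holds its last target. There are 200 camera calls.

### The job

Two look-alike rollers lie on the lantern maker's bench: one is solid and heavy, the other hollow and light. Heft to find the heavy one, lay it down on the bench squarely in front of the dock and roll it under the low shelf, over the rubber lip, up to the stop; then roll the light one in after it the same way, so that both lie square behind the lip. Roll them in along the bench, do not carry them in, and leave the glue jar, paint can and spool where they are.

Things in the scene. Friction and masses are not known exactly. Their poses are not given: they have to be found in the camera images.
- roller_a_center (a point): Centre of one of two look-alike rollers: smooth white cylinder, 50 mm across, 140 mm long, black end bands, a red line along it, lying on the bench. Its y axis runs along the roller; x and z turn as it rolls. One roller is solid, 650 to 800 g, the other hollow, 250 to 310 g. Slippery skin (friction about 0.3): grip with 40 N or more. Set down gently it stays put.
- roller_b_center (a point): Centre of the other look-alike roller: same size, looks and skin as roller_a. Which of the two is the heavy one is not visible.
- dock: Roller dock fixed to the bench. Origin on the bench below the middle of the stop rail's front face; x points level from the open front into the dock (the rolling direction), y along the stop. Clear shelf with red front edge: x -122.5 to +35 mm, 320 mm wide, underside 140 mm above the bench, top 148. Posts and struts at y = +-153 mm, reaching forward to x = -35 mm.
- spool: Bystander: orange spool, 60 mm diameter, 44 mm high, standing on the dock's shelf; origin at the centre of its underside. Leave it alone.
- glue: Bystander: glue jar with green lid, 60 mm diameter, 100 mm high, standing on the bench; origin at the centre of its underside. Leave it alone.
- paint: Bystander: red paint can, 68 mm diameter, 110 mm high, standing on the bench; origin at the centre of its underside. Leave it alone.
- dock_stop (a point): Point on the front face of the wooden stop rail, at its middle, 25 mm above the bench. The rail is 30 mm high and 320 mm long. Under the shelf a gripper gets in only leaning back 30 to 45 degrees, its fingers pointing into the dock and down.
- dock_lip (a point): Middle of the top of the rubber lip, a half-round bar on the bench, 4 mm high, 240 mm long, 91.5 mm in front of the stop and parallel to it. Two rollers fit between lip and stop with 6 mm to spare. A push of 5 to 15 N low on the roller's back (fingers near the bench, below its centre) rolls it over; it then drops in and rolls on towards the stop, and may roll back as far as the lip.
- pad_deep: Grey floor pad of the dock next to the stop, where the heavy roller belongs: 2 mm thick, 50 mm deep, 240 mm wide, fixed. Origin at the centre of its underside; axes as the dock's.
- pad_front: Yellow floor pad of the dock between the grey pad and the lip, where the light roller belongs: 2 mm thick, 38 mm deep, 240 mm wide, fixed. Origin at the centre of its underside; axes as the dock's.
Not all that is in view belongs to the job. What is shaped like the part that bears roller_b_center but blue or turquoise is not meant.

How it is judged:
By the outcome, as a careful person would: the job done as asked, in the order asked, and still so for the second after the job is handed in, with the robot touching nothing.
It also fails if it takes over 72 s, if anything falls off the work surface, if the arm or the gripper's body presses on something with over 40 N, if the wrist force passes 120 N, or if a joint passes its speed limit or range.

## Working session

There is one attempt and no reset: what is moved stays moved. The work goes in short steps, Python scripts to look and compute and a shell command to move; the robot and the scene stay as the last step left them, time stands still between calls to the robot, and variables do not carry over. Pictures are saved under pics/ and viewed, at most 10 in all, crops included, and the job is handed in when it is done.

```bash
mkdir -p pics; ls; python3 - <<'E'
from rig import sense, eyes
import cv2,json,numpy as np
s=sense();print(s)
a=[]
for n in("scene","side"):
    im=eyes.capture(n);cv2.imwrite(f"pics/{n}0.png",im[:,:,::-1]);
    c=eyes.calibration(n);print(n,{k:np.round(v,3).tolist() for k,v in c.items()})
im=eyes.capture("wrist");cv2.imwrite("pics/wrist0.png",im[:,:,::-1])
print({k:np.round(v,4).tolist() for k,v in eyes.calibration("wrist").items()})
E
```

```text
pics
{'time_s': 0.0, 'joints': array([-2.23412496e-01,  3.13467065e-01,  1.49846246e+00,  1.49457314e-06,
        1.33101195e+00, -2.23365155e-01]), 'dq': array([-0.00047404,  0.00158058, -0.00278735, -0.00140603,  0.0010123 ,
        0.00049501]), 'tau': array([-5.78409599e-04, -4.12261176e+01, -2.59742296e+01, -3.58453699e-04,
        4.11797926e-03, -1.23038126e-05]), 'eef_pos': array([5.24745482e+02, 3.94652138e-02, 2.41716787e+02]), 'ee_rot': array([-5.71066140e-04,  7.07123484e-01,  7.07089757e-01, -3.58772449e-04]), 'force': array([-0.02293253,  0.33720661, -0.53523259]), 'wrist_torque': array([0.00457068, 0.02079243, 0.01923784]), 'grip_force': 0.0, 'grip_width': 1.0067845375217435}
scene {'fx': 472.717, 'fy': 472.717, 'cx': 314.927, 'cy': 197.027, 'cam_to_world': [[-0.879, -0.457, 0.134, 320.727], [-0.476, 0.84, -0.262, 400.849], [0.007, -0.294, -0.956, 1320.682], [0.0, 0.0, 0.0, 1.0]]}
side {'fx': 378.966, 'fy': 378.966, 'cx': 313.561, 'cy': 199.183, 'cam_to_world': [[-0.929, -0.184, 0.322, 79.376], [-0.37, 0.491, -0.788, 1010.556], [-0.013, -0.851, -0.524, 733.08], [0.0, 0.0, 0.0, 1.0]]}
{'fx': 309.7069, 'fy': 309.7069, 'cx': 316.6418, 'cy': 201.5195, 'mount': [[-0.0009, -0.959, -0.2834, 72.0666], [1.0, -0.001, 0.0002, 0.6466], [-0.0005, -0.2834, 0.959, -132.9263], [0.0, 0.0, 0.0, 1.0]]}
```

View pics/scene0.png

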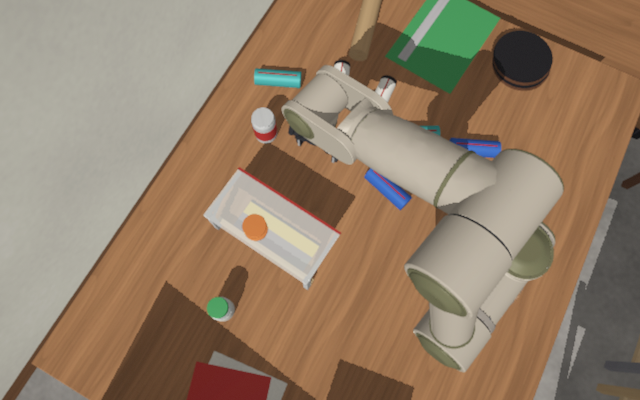

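View pics/side0.png

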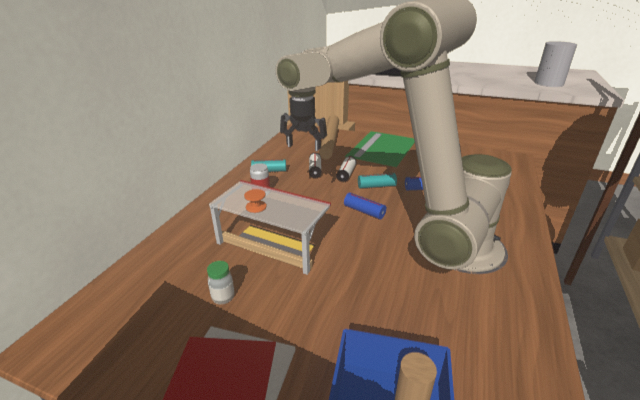

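The scene view shows the dock with its red front edge from (240,171) to (338,235). The rollers are partly hidden near (343,68) and (386,85); in the side view they are at (316,165) and (346,168). The paint can is at (263,125) and the glue at (221,308). Blue and turquoise decoys lie around the bench.

View pics/wrist0.png

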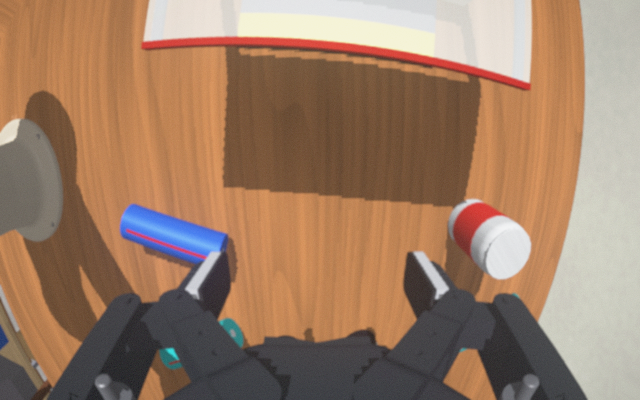

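```bash
cat > h.py <<'E'
import numpy as np,cv2
from rig import sense,eyes
from scipy.spatial.transform import Rotation as R
def T(s):
    q=s["ee_rot"];M=np.eye(4);M[:3,:3]=R.from_quat([q[1],q[2],q[3],q[0]]).as_matrix();M[:3,3]=s["eef_pos"];return M
def ray(n,uv,s=None):
    c=eyes.calibration(n);x=(uv[0]-c["cx"])/c["fx"];y=(uv[1]-c["cy"])/c["fy"]
    if n=="wrist":
        r=np.hypot(x,y)+1e-12;d=np.array([x/r*np.sin(r),y/r*np.sin(r),np.cos(r)]);M=T(s)@np.array(c["mount"])
    else: d=np.array([x,y,1.]);M=np.array(c["cam_to_world"])
    d=M[:3,:3]@d;return M[:3,3],d/np.linalg.norm(d)
def onz(r,z): return r[0]+r[1]*(z-r[0][2])/r[1][2]
def tri(rs):
    A=0;b=0
    for o,d in rs:
        P=np.eye(3)-np.outer(d,d);A=A+P;b=b+P@o
    p=np.linalg.solve(A,b);return p,[round(float(np.linalg.norm((np.eye(3)-np.outer(d,d))@(p-o))),1) for o,d in rs]
def snap(n,f):
    s=sense();im=eyes.capture(n);cv2.imwrite("pics/"+f,im[:,:,::-1]);return s,im
E
python3 - <<'E'
from h import *
np.set_printoptions(suppress=True,precision=1)
for a,b in (((240,171),(249,187)),((338,235),(329,206))):
    print(tri([ray("scene",a),ray("side",b)]),onz(ray("scene",a),148),onz(ray("side",b),148))
# red mask of edge
for n in("scene","side"):
    im=cv2.imread(f"pics/{n}0.png").astype(int);m=(im[:,:,2]>130)&(im[:,:,1]<90)&(im[:,:,0]<90)
    m[:150]=0;m[260:]=0
    c,l,st,ce=cv2.connectedComponentsWithStats(m.astype(np.uint8));print(n,[(st[i].tolist(),ce[i]) for i in range(1,c) if st[i][4]>8])
for p in((343,68),(386,85)): print(onz(ray("scene",p),40))
for p in((316,165),(346,168)): print(onz(ray("side",p),30))
E
```

```text
(array([690.2, 100.1, 123.6]), [12.0, 12.0]) [693.5 111.2 148. ] [653.9 134.  148. ]
(array([386.9, 139. , 140.8]), [0.1, 0.1]) [386.4 140.6 148. ] [383.2 149.7 148. ]
scene [([238, 167, 103, 67, 250], array([289.5, 200.1]))]
side [([244, 178, 26, 10, 103], array([258.1, 182.2])), ([271, 187, 60, 17, 88], array([301.6, 195.2]))]
[ 623.4 -358.6   40. ]
[ 480.5 -369.    40. ]
[ 601.4 -301.4   30. ]
[ 476.7 -318.3   30. ]
```

The wrist view has the red edge running from (144,45) to (528,87), the paint can at (490,240) and the blue decoy at (175,235). Next I'll compute the dock and move over the rollers.

```bash
python3 - <<'E'
from h import *
np.set_printoptions(suppress=True,precision=1)
s=dict(eef_pos=np.array([524.7,0,241.7]),ee_rot=np.array([-.00057,.70712,.70709,-.00036]))
w=lambda p:ray("wrist",p,s)
P=[]
for a,b in (((239,170),(144,45)),((339,235),(528,87))):pass
L=tri([ray("scene",(339,235)),ray("side",(329,206)),w((145,44))]);Rr=tri([ray("scene",(240,170)),w((529,86))])
print(L,Rr,onz(w((145,44)),148),onz(w((529,86)),148))
im=cv2.imread("pics/wrist0.png").astype(int);m=(im[:,:,2]>150)&(im[:,:,1]<80)&(im[:,:,0]<80);m[100:]=0
v,u=np.nonzero(m)
us=np.unique(u);pts=np.array([onz(w((x,np.mean(v[u==x]))),144) for x in us])
k=np.polyfit(pts[:,0],pts[:,1],1);print("edge",pts[0],pts[-1],k,np.std(pts[:,1]-np.polyval(k,pts[:,0])))
for p in((128,217),(222,248)):print("blue",onz(w(p),25))
print("paint",onz(w((508,258)),110),tri([ray("scene",(263,116)),w((508,258))]))
print("teal",onz(w((230,335)),25)); print("glue",onz(ray("scene",(220,307)),100))
E
python3 -m jog '[[-0.05,0,-0.02,0,0,0,0.085],[-0.05,0,-0.02,0,0,0,0.085],[-0.05,0,-0.02,0,0,0,0.085],[-0.05,0,0,0,0,0,0.085],[-0.05,0,0,0,0,0,0.085]]' 
python3 -m jog '[[-0.05,0,0,0,0,0,0.085],[-0.05,0,0,0,0,0,0.085],[-0.04,0,0,0,0,0,0.085],[0,0,0,0,0,0,0.085],[0,0,0,0,0,0,0.085]]' 
python3 -c "
from h import *
s,_=snap('wrist','w1.png');print(s['eef_pos'],s['ee_rot'],s['time_s'])"
```

```text
(array([385.3, 138.6, 141.6]), [1.0, 1.9, 1.0]) (array([694.6, 108.2, 157.7]), [3.8, 3.8]) [388.  136.6 148. ] [705.6 107.2 148. ]
edge [382.6 137.  144. ] [708.8 107.9 144. ] [ -0.1 171.5] 0.20447997462661593
blue [266.  -53.2  25. ]
blue [403.5 -93.4  25. ]
paint [737.1 -71.5 110. ] (array([731.8, -68.2, 116.6]), [0.3, 0.3])
teal [ 394.7 -240.4   25. ]
glue [564.6 435.8 100. ]
time_s: 0.65
eef_pos: [524.7, -241.2, 298.4]
ee_rot: [0.0, 0.707, 0.707, 0.0]
force: [-0.3, -0.5, -0.6]
grip_width: 0.998
grip_force: 0.0
time_s: 1.15
eef_pos: [524.7, -379.7, 297.1]
ee_rot: [-0.001, 0.708, 0.707, 0.0]
force: [-0.5, 0.5, 0.1]
grip_width: 0.994
grip_force: 0.0
[ 524.74467805 -379.74140833  297.11894776] [-7.39221075e-04  7.07517429e-01  7.06695499e-01  1.11084690e-04] 1.15
```

View pics/w1.png

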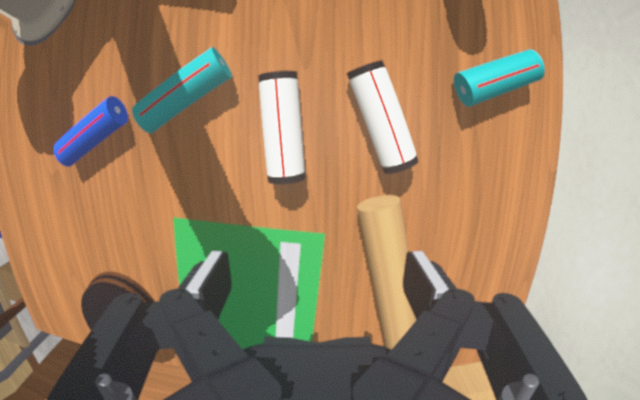

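Wrist view: white rollers A with its ends near (278,74) and (287,180), and B with its ends near (366,68) and (401,165). The turquoise and blue decoys lie to either side, and a wooden stick is near (380,210).

```bash
cat >> h.py <<'E'
def rollers(im,n,s,roi=None,z=25):
    """white body + blob contours -> oriented rect -> centre, axis on plane z"""
    h=cv2.cvtColor(im,cv2.COLOR_RGB2HSV);m=((h[:,:,1]<50)&(h[:,:,2]>150)).astype(np.uint8)
    if roi:
        k=np.zeros_like(m);k[roi[1]:roi[3],roi[0]:roi[2]]=1;m*=k
    m=cv2.morphologyEx(m,cv2.MORPH_CLOSE,np.ones((7,7)))
    out=[]
    for c in cv2.findContours(m,cv2.RETR_EXTERNAL,cv2.CHAIN_APPROX_NONE)[0]:
        if cv2.contourArea(c)<400: continue
        b=cv2.boxPoints(cv2.minAreaRect(c));
        if np.linalg.norm(b[0]-b[1])>np.linalg.norm(b[1]-b[2]): e=[(b[0]+b[3])/2,(b[1]+b[2])/2]
        else: e=[(b[0]+b[1])/2,(b[2]+b[3])/2]
        E=[onz(ray(n,p,s),z) for p in e];d=E[1]-E[0];a=np.degrees(np.arctan2(d[1],d[0]))%180
        out.append(dict(px=np.mean(e,0),c=(E[0]+E[1])/2,len=np.linalg.norm(d),ang=a))
    return out
E
python3 - <<'E'
from h import *
np.set_printoptions(suppress=True,precision=1)
s=sense()
im=cv2.imread("pics/w1.png")[:,:,::-1].copy()
W=rollers(im,"wrist",s,(230,30,440,200))
for r in W:print(r)
_,im=snap("scene","s1.png");S=rollers(im,"scene",s,(320,40,420,130))
for r in S:print(r)
for a in W:
  for b in S: print(tri([ray("wrist",a["px"],s),ray("scene",b["px"])]))
E
```

```text
{'px': array([281.6, 127.2], dtype=float32), 'c': array([ 479.8, -325.8,   25. ]), 'len': np.float64(131.55598919383752), 'ang': np.float64(93.76465786282351)}
{'px': array([383.8, 117.5], dtype=float32), 'c': array([ 615.4, -311.8,   25. ]), 'len': np.float64(131.70109556759448), 'ang': np.float64(112.39744839773465)}
{'px': array([398.5, 106.6], dtype=float32), 'c': array([ 417. , -329.4,   25. ]), 'len': np.float64(170.668601110636), 'ang': np.float64(0.8112104877882302)}
{'px': array([339.1,  83.3], dtype=float32), 'c': array([ 613. , -314.5,   25. ]), 'len': np.float64(146.23655889759792), 'ang': np.float64(111.95328188509534)}
(array([ 447.2, -337.4,  -11. ]), [30.4, 30.4])
(array([ 541.3, -288. ,  136.2]), [58.0, 58.0])
(array([ 494.3, -287.1,  158.9]), [91.3, 91.3])
(array([ 612.4, -311.3,   29.1]), [0.7, 0.7])
```

```bash
python3 -m jog '[[0.027,-0.022,0.03,0,0,0,0.085],[0.027,-0.022,0.03,0,0,0,0.085],[0,0,0.045,0,0,-0.066,0.085],[0,0,0.045,0,0,0,0.085],[0,0,0.045,0,0,0,0.085]]' 60
python3 -m jog '[[0,0,0.045,0,0,0,0.085],[0,0,0.03,0,0,0,0.085],[0,0,0.01,0,0,0,0.085],[0,0,0,0,0,0,0.085]]'
python3 -m jog '[[0,0,0,0,0,0,0.03],[0,0,0,0,0,0,0.03],[0,0,0,0,0,0,0.03],[0,0,0,0,0,0,0.03],[0,0,0,0,0,0,0.03]]' 60
```

```text
time_s: 1.75
eef_pos: [481.3, -323.8, 102.5]
ee_rot: [0.001, 0.683, 0.731, -0.0]
force: [0.4, -0.9, -0.6]
grip_width: 0.999
grip_force: 0.0
time_s: 2.15
eef_pos: [481.1, -324.4, 17.9]
ee_rot: [-0.001, 0.683, 0.73, 0.0]
force: [0.7, 0.1, -0.8]
grip_width: 0.996
grip_force: 0.0
time_s: 2.65
eef_pos: [481.7, -325.8, 19.8]
ee_rot: [0.001, 0.683, 0.73, -0.0]
force: [-0.4, 1.3, 7.1]
grip_width: 0.562
grip_force: 61.4
```

```bash
python3 -m jog '[[0,0,-0.02,0,0,0,0.03],[0,0,-0.03,0,0,0,0.03],[0,0,-0.03,0,0,0,0.03],[0,0,0,0,0,0,0.03],[0,0,0,0,0,0,0.03]]'
python3 -m jog '[[0,0,0,0,0,0,0.03],[0,0,0,0,0,0,0.03]]'
```

```text
time_s: 3.15
eef_pos: [480.9, -325.2, 98.0]
ee_rot: [0.0, 0.683, 0.73, -0.0]
force: [-0.0, 0.1, -2.9]
grip_width: 0.567
grip_force: 63.5
time_s: 3.35
eef_pos: [480.5, -324.8, 96.6]
ee_rot: [-0.001, 0.683, 0.73, 0.0]
force: [0.1, -0.5, -2.6]
grip_width: 0.568
grip_force: 63.5
```

A reads about 2.6 N, so it is the light one. I'll put it back and take B.

```bash
python3 -m jog '[[0,0,0.04,0,0,0,0.03],[0,0,0.03,0,0,0,0.03],[0,0,0.007,0,0,0,0.03],[0,0,0,0,0,0,0.03],[0,0,0,0,0,0,0.06]]'
python3 -m jog '[[0,0,0,0,0,0,0.085],[0,0,0,0,0,0,0.085],[0,0,-0.03,0,0,0,0.085],[0,0,-0.05,0,0,0,0.085],[0,0,-0.02,0,0,0,0.085]]'
python3 -m jog '[[0.001,0.045,0,0,0,0,0.085],[0.001,0.045,0,0,0,0,0.085],[0.001,0.043,0,0,0,0,0.085],[0,0,0,0,0,-0.107,0.085],[0,0,0,0,0,-0.107,0.085]]'
python3 -m jog '[[0,0,0,0,0,-0.107,0.085],[0,0,0,0,0,0,0.085],[0,0,0,0,0,0,0.085]]'
python3 - <<'E'
from h import *
np.set_printoptions(suppress=True,precision=1)
s,im=snap("wrist","w2.png")
print(s["eef_pos"])
for r in rollers(im,"wrist",s):print(r)
E
```

```text
time_s: 3.85
eef_pos: [481.1, -325.4, 21.1]
ee_rot: [0.0, 0.683, 0.73, 0.0]
force: [0.5, -0.1, 0.5]
grip_width: 0.697
grip_force: 0.0
time_s: 4.35
eef_pos: [482.1, -326.3, 125.5]
ee_rot: [0.003, 0.683, 0.73, -0.0]
force: [-0.4, 0.4, 0.3]
grip_width: 0.996
grip_force: 0.0
time_s: 4.85
eef_pos: [614.4, -312.9, 120.4]
ee_rot: [-0.0, 0.599, 0.801, -0.0]
force: [-0.9, 0.1, -0.4]
grip_width: 0.994
grip_force: 0.0
time_s: 5.15
eef_pos: [613.5, -313.6, 121.2]
ee_rot: [0.0, 0.559, 0.829, 0.0]
force: [-0.8, 0.3, 0.0]
grip_width: 0.999
grip_force: 0.0
[ 613.5 -313.6  121.2]
{'px': array([430.5, 271.1], dtype=float32), 'c': array([ 731.6, -332.3,   25. ]), 'len': np.float64(57.73095840511635), 'ang': np.float64(143.3734139325268)}
{'px': array([202.8, 271.4], dtype=float32), 'c': array([ 542.7, -408.8,   25. ]), 'len': np.float64(58.30647288166039), 'ang': np.float64(80.13770470677714)}
{'px': array([316.5, 207. ], dtype=float32), 'c': array([ 616.3, -319.2,   25. ]), 'len': np.float64(137.56957957063494), 'ang': np.float64(111.94708768728803)}
{'px': array([589.5, 250.5], dtype=float32), 'c': array([1051.8, -301.9,   25. ]), 'len': np.float64(590.6915575098855), 'ang': np.float64(140.5479549950784)}
{'px': array([158. , 162.9], dtype=float32), 'c': array([ 476.9, -333.1,   25. ]), 'len': np.float64(136.73076198347644), 'ang': np.float64(92.0457349257724)}
{'px': array([617.5,  15.5], dtype=float32), 'c': array([844.4,  16.9,  25. ]), 'len': np.float64(106.03771313869228), 'ang': np.float64(40.589380417231084)}
```

View pics/w2.png

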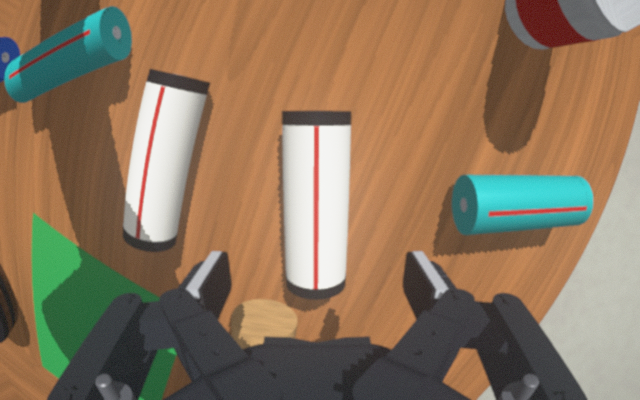

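B is centred between the fingers, from (316,118) to (316,290). A wooden dowel end shows at (265,318), so I'll check where it stands before descending.

```bash
python3 - <<'E'
from h import *
np.set_printoptions(suppress=True,precision=1)
s=sense();s1=dict(eef_pos=np.array([524.7,-379.7,297.1]),ee_rot=np.array([-.0007,.7075,.7067,0]))
print(tri([ray("wrist",(381,203),s1),ray("wrist",(266,318),s)]))
for z in(20,60):print(onz(ray("wrist",(266,318),s),z),onz(ray("wrist",(381,203),s1),z))
M=T(s);print(M[:3,:2])
E
```

```text
(array([ 611.8, -427.7,   30.5]), [1.2, 1.2])
[ 611.7 -435.6   20. ] [ 615.3 -431.2   20. ]
[ 607.5 -403.3   60. ] [ 606.5 -419.2   60. ]
[[-0.4  0.9]
 [ 0.9  0.4]
 [-0.   0. ]]
```

```bash
python3 -m jog '[[-0.002,0,0.045,0,0,0,0.085],[0,0,0.04,0,0,0,0.085],[0,0,0.016,0,0,0,0.085],[0,0,0,0,0,0,0.085],[0,0,0,0,0,0,0.03]]' 90
python3 -m jog '[[0,0,0,0,0,0,0.03],[0,0,0,0,0,0,0.03],[0,0,0,0,0,0,0.03],[0,0,0,0,0,0,0.03],[0,0,0,0,0,0,0.03]]' 90
python3 -m jog '[[0,0,-0.02,0,0,0,0.03],[0,0,-0.04,0,0,0,0.03],[0,0,-0.04,0,0,0,0.03],[0,0,0,0,0,0,0.03],[0,0,0,0,0,0,0.03]]'
```

```text
time_s: 5.7
eef_pos: [615.1, -316.0, 22.0]
ee_rot: [0.001, 0.558, 0.83, -0.0]
force: [-0.0, 0.2, 0.4]
grip_width: 0.854
grip_force: 0.0
time_s: 6.2
eef_pos: [615.4, -316.1, 22.8]
ee_rot: [0.002, 0.558, 0.83, -0.0]
force: [-1.0, 0.3, 6.8]
grip_width: 0.556
grip_force: 93.0
time_s: 6.7
eef_pos: [613.9, -315.1, 119.3]
ee_rot: [-0.0, 0.558, 0.83, 0.0]
force: [-0.6, 0.4, -9.9]
grip_width: 0.555
grip_force: 95.9
```

B reads about 9.9 N with motion, so it is the heavy one. I'll carry it to the spot in front of the dock.

```bash
python3 -m jog '[[0.02,0.003,0,0,0,0,0.03],[0.04,0.007,0,0,0,0,0.03],[0.045,0.007,0,0,0,0,0.03],[0.045,0.007,0,0,0,0,0.03],[0.045,0.008,0,0,0,0,0.03]]'
python3 -m jog '[[0.045,0.007,0,0,0,0,0.03],[0.045,0.007,0,0,0,0,0.03],[0.04,0.007,0,0,0,0,0.03],[0.024,0.004,0,0,0,-0.06,0.03],[0,0,0,0,0,-0.13,0.03]]'
python3 -m jog '[[0,0,0,0,0,-0.13,0.03],[0,0,0,0,0,-0.13,0.03],[0,0,0,0,0,-0.13,0.03],[0,0,0,0,0,-0.13,0.03],[0,0,0,0,0,-0.13,0.03]]'
python3 -m jog '[[0,0,0,0,0,-0.13,0.03],[0,0,0,0,0,-0.13,0.03],[0,0,0,0,0,0,0.03],[0,0,0,0,0,0,0.03]]'
python3 - <<'E'
from h import *
s,im=snap("wrist","w3.png");snap("scene","s3.png")
print(s["eef_pos"],T(s)[:3,0],s["joints"],s["force"])
E
```

```text
time_s: 7.2
eef_pos: [568.2, -120.5, 117.2]
ee_rot: [-0.003, 0.558, 0.83, -0.0]
force: [1.7, 0.3, -6.8]
grip_width: 0.552
grip_force: 95.5
time_s: 7.7
eef_pos: [532.9, 32.6, 117.5]
ee_rot: [-0.003, 0.474, 0.881, -0.001]
force: [-0.3, -0.4, -7.2]
grip_width: 0.552
grip_force: 95.5
time_s: 8.2
eef_pos: [533.9, 29.6, 117.5]
ee_rot: [-0.002, 0.168, 0.986, -0.0]
force: [0.5, 0.2, -8.5]
grip_width: 0.557
grip_force: 95.5
time_s: 8.6
eef_pos: [534.5, 29.4, 118.5]
ee_rot: [-0.001, 0.044, 0.999, 0.0]
force: [-0.2, 0.6, -7.8]
grip_width: 0.557
grip_force: 95.5
[534.48187951  29.4394013  118.52038033] [-0.99618244  0.08724489  0.00297788] [-1.63985183e-01  4.65816706e-01  1.62271877e+00 -3.41858156e-06
  1.05604359e+00 -1.64742314e+00] [-0.19993312  0.62013933 -7.79832762]
```

View pics/w3.png

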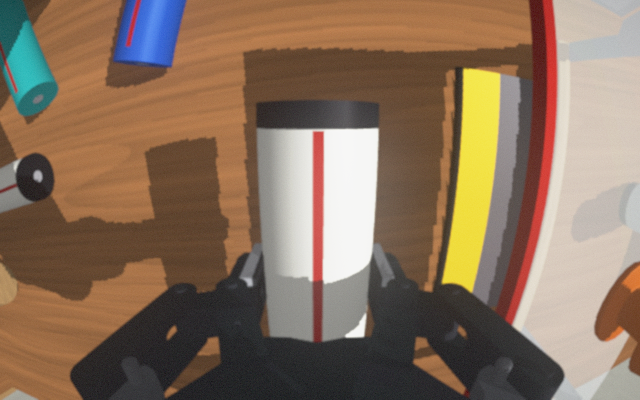

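The red edge runs at right, from (545,0) to (500,320). The yellow pad starts at (462,70) with the black lip along its left side, and the heavy roller hangs straight. I'll fit the pad edges.

```bash
python3 - <<'E'
from h import *
np.set_printoptions(suppress=True,precision=2)
s=sense()
im=cv2.imread("pics/w3.png");h=cv2.cvtColor(im,cv2.COLOR_BGR2HSV)
def fit(m,side,z,r):
    P=[]
    for y in r:
        x=np.nonzero(m[y])[0]
        if len(x)>5:P.append(onz(ray("wrist",(x[0] if side<0 else x[-1],y),s),z))
    P=np.array(P);k=np.polyfit(P[:,0],P[:,1],1);print("line y=%.4f x + %.1f"%tuple(k),"deg %.2f"%np.degrees(np.arctan(k[0])),"std",np.std(P[:,1]-np.polyval(k,P[:,0])),P[0],P[-1]);return k
yel=(h[:,:,0]>20)&(h[:,:,0]<35)&(h[:,:,1]>150)&(h[:,:,2]>120);yel[:,:430]=0
a=fit(yel,-1,2,range(80,275,5));b=fit(yel,1,2,range(85,270,5))
red=((h[:,:,0]<6)|(h[:,:,0]>174))&(h[:,:,1]>150);red[:,:480]=0
c=fit(red,-1,144,range(5,280,5));
v,u=np.nonzero(yel);i=v.argmin();print("yellow top",u[i],v[i],onz(ray("wrist",(u[i],v[i]),s),2))
j=np.nonzero(yel[75])[0];print(j[[0,-1]],onz(ray("wrist",(j[0],75),s),2))
# wrist0 yellow corners
im=cv2.imread("pics/wrist0.png");s0=dict(eef_pos=np.array([524.7,0,241.7]),ee_rot=np.array([-.00057,.70712,.70709,-.00036]))
for p in((239,36),(434,55)):print("w0 front yellow corner",onz(ray("wrist",p,s0),2))
# edge height by two views: distance between planes
for z in(140,148): 
    print(z,[onz(ray("wrist",p,s0),z)[:2] for p in((148,45),(340,47),(527,87))])
E
```

```text
line y=-0.0903 x + 202.6 deg -5.16 std 0.32091492922897097 [440.46 163.11   2.  ] [617.71 147.18   2.  ]
line y=-0.0887 x + 239.4 deg -5.07 std 0.27734602264542046 [443.44 199.88   2.  ] [617.99 184.67   2.  ]
line y=-0.0238 x + 136.9 deg -1.36 std 1.7515549766476348 [418.53 128.68 144.  ] [539.99 123.19 144.  ]
yellow top 464 67 [428.91 165.1    2.  ]
[463 498] [436.05 163.47   2.  ]
w0 front yellow corner [430.74 169.76   2.  ]
w0 front yellow corner [669.61 150.04   2.  ]
140 [array([385.54, 136.75]), array([542.06, 121.95]), array([708.81, 106.45])]
148 [array([390.29, 134.53]), array([541.48, 120.23]), array([702.54, 105.26])]
```

```bash
python3 -m jog '[[-0.004,0,0.03,0,0,0,0.03],[0,0,0.04,0,0,0,0.03],[0,0,0.02,0,0,0,0.03],[0,0,0.004,0,0,0,0.03],[0,0,0,0,0,0,0.03]]'
python3 -m jog '[[0,0,0.001,0,0,0,0.03],[0,0,0.001,0,0,0,0.03],[0,0,0,0,0,0,0.03]]'
```

```text
time_s: 9.2
eef_pos: [539.4, 29.0, 26.0]
ee_rot: [-0.0, 0.042, 0.999, 0.0]
force: [-0.3, 1.3, -6.3]
grip_width: 0.554
grip_force: 95.1
time_s: 9.5
eef_pos: [539.7, 29.0, 24.7]
ee_rot: [0.001, 0.042, 0.999, -0.0]
force: [-0.8, 0.4, -7.8]
grip_width: 0.553
grip_force: 95.1
```

```bash
python3 -m jog '[[0,0,0.001,0,0,0,0.03],[0,0,0.001,0,0,0,0.03],[0,0,0,0,0,0,0.03]]'; python3 -m jog '[[0,0,0.001,0,0,0,0.03],[0,0,0,0,0,0,0.03]]'
```

```text
time_s: 9.8
eef_pos: [539.6, 29.0, 22.8]
ee_rot: [0.0, 0.042, 0.999, -0.0]
force: [-3.3, 0.3, 2.8]
grip_width: 0.555
grip_force: 96.9
time_s: 10.0
eef_pos: [539.6, 29.0, 22.7]
ee_rot: [0.0, 0.042, 0.999, -0.0]
force: [-8.2, 0.4, 15.1]
grip_width: 0.554
grip_force: 98.5
```

```bash
python3 -m jog '[[0,0,-0.001,0,0,0,0.03],[0,0,0,0,0,0,0.045],[0,0,0,0,0,0,0.06],[0,0,0,0,0,0,0.085],[0,0,0,0,0,0,0.085]]'
python3 -m jog '[[0,0,-0.02,0,0,0,0.085],[0,0,-0.04,0,0,0,0.085],[0,0,-0.05,0,0,0,0.085],[0,-0.045,0,0,0,0,0.085],[0,-0.045,0,0,0,0,0.085]]'
python3 -m jog '[[0,-0.03,0,0,0,0.14,0.085],[0,0,0,0,0,0.143,0.085],[0,0,0,0,0,0.143,0.085],[0,0,0,0,0,0.143,0.085],[0,0,0,0,0,0.143,0.085]]'
python3 -m jog '[[0,0,0,0,0,0.143,0.085],[0,0,0,0,0,0.143,0.085],[0,0,0,0,0,0.143,0.085],[0,0,0,0,0,0.143,0.085],[0,0,0,0,0,0.143,0.085]]'
python3 -m jog '[[0,0,0,0,0,0.143,0.085],[0,0,0,0,0.14,0,0.085],[0,0,0,0,0.14,0,0.085],[0,0,0,0,0.14,0,0.085],[0,0,0,0,0.14,0,0.085]]'
python3 -m jog '[[0,0,0,0,0.14,0,0.085],[0,0,0,0,0,0,0.085],[0,0,0,0,0,0,0.085]]'
cat >> h.py <<'E'
ang=np.radians(5.1);U=np.array([np.sin(ang),np.cos(ang),0]);V=np.array([-U[1],U[0],0]);O=np.array([558.,243.,0])
def d(p): p=np.asarray(p)-O;return np.array([p@U,p@V,p[2]]).round(1)
E
python3 - <<'E'
from h import *
np.set_printoptions(suppress=True,precision=3)
s,im=snap("wrist","w4.png");snap("scene","s4.png")
M=T(s);D=np.array([U,V,[0,0,1]]);print(s["eef_pos"],d(s["eef_pos"]),s["joints"]);print("tool axes in dock frame\n",D@M[:3,:3])
E
```

```text
time_s: 10.5
eef_pos: [539.6, 28.9, 22.0]
ee_rot: [0.0, 0.042, 0.999, -0.0]
force: [-0.3, -0.2, 0.5]
grip_width: 0.99
grip_force: 0.0
time_s: 11.0
eef_pos: [532.4, -61.3, 133.6]
ee_rot: [0.002, 0.041, 0.999, -0.001]
force: [0.3, -0.4, -1.5]
grip_width: 0.995
grip_force: 0.0
time_s: 11.5
eef_pos: [529.4, -90.8, 132.0]
ee_rot: [0.0, 0.39, 0.921, 0.0]
force: [0.1, 0.6, 0.4]
grip_width: 0.99
grip_force: 0.0
time_s: 12.0
eef_pos: [529.4, -90.6, 132.0]
ee_rot: [0.0, 0.688, 0.726, 0.0]
force: [0.6, 0.4, -0.2]
grip_width: 0.992
grip_force: 0.0
time_s: 12.5
eef_pos: [529.7, -91.0, 132.7]
ee_rot: [-0.188, 0.707, 0.65, 0.206]
force: [0.3, 0.3, -0.4]
grip_width: 0.997
grip_force: 0.0
time_s: 12.8
eef_pos: [529.3, -90.8, 131.7]
ee_rot: [-0.231, 0.692, 0.636, 0.251]
force: [0.1, 0.6, -0.2]
grip_width: 0.995
grip_force: 0.0
[529.291 -90.834 131.674] [-335.1   -1.1  131.7] [-0.651  0.594  1.542  0.576  1.451 -0.771]
tool axes in dock frame
 [[ 0.767  0.005  0.642]
 [ 0.004 -1.     0.004]
 [ 0.642 -0.001 -0.767]]
```

View pics/w4.png

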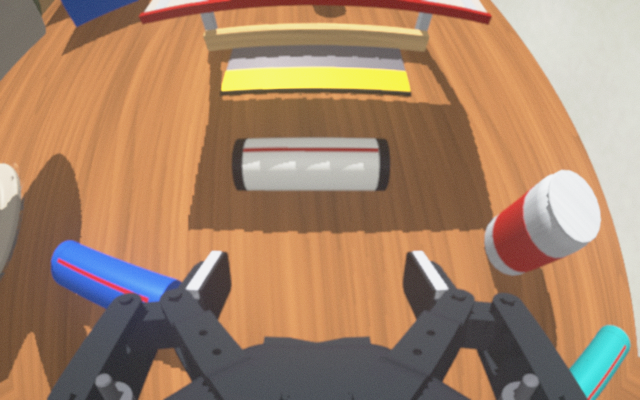

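The heavy roller lies at (311,164), roughly parallel to the lip at (222..410, 93). The stop is visible at (315,38) and nothing is in the way.

```bash
python3 - <<'E'
from h import *
np.set_printoptions(suppress=True,precision=2)
s=sense();im=cv2.imread("pics/w4.png")
w=lambda p,z:onz(ray("wrist",p,s),z)
for n,p,z in(("rollerL",(233,165),25),("rollerR",(388,164),25),("rear L",(236,190),15),("lipL",(222,95),2),("lipR",(410,95),2),("yelL",(229,69),2),("yelR",(405,69),2),("stopfoot L",(208,49),2),("stopfoot R",(427,50),2)):
    print(n,w(p,z),d(w(p,z)))
E
```

```text
rollerL [458.74  37.19  25.  ] [-213.8   80.6   25. ]
rollerR [609.75  25.64  25.  ] [-211.9  -70.9   25. ]
rear L [460.24  14.58  15.  ] [-236.2   77.1   15. ]
lipL [431.28 157.09   2.  ] [-96.8 118.6   2. ]
lipR [667.27 137.66   2.  ] [ -95.2 -118.2    2. ]
yelL [435.92 206.17   2.  ] [-47.5 118.3   2. ]
yelR [673.58 186.94   2.  ] [ -45.6 -120.1    2. ]
stopfoot L [397.74 260.61   2.  ] [  3.3 161.2   2. ]
stopfoot R [721.37 232.28   2.  ] [   3.8 -163.7    2. ]
```

```bash
python3 -m jog '[[-0.006,0,0.04,0,0,0,0.085],[-0.006,0,0.045,0,0,0,0.085],[-0.005,0,0.035,0,0,0,0.085],[-0.001,0,0.015,0,0,0,0.085],[0,0,0,0,0,0,0.085]]'
python3 -m jog '[[-0.005,0,0.006,0,0,0,0.085],[0,0,0,0,0,0,0.085]]'
python3 -c "
from h import *
print(d(sense()['eef_pos']))"
```

```text
time_s: 13.4
eef_pos: [535.0, -16.2, 16.9]
ee_rot: [-0.233, 0.691, 0.637, 0.252]
force: [-0.3, -1.1, 0.2]
grip_width: 0.993
grip_force: 0.0
time_s: 13.6
eef_pos: [535.9, -18.5, 9.9]
ee_rot: [-0.231, 0.691, 0.636, 0.252]
force: [0.5, 0.2, -0.6]
grip_width: 0.995
grip_force: 0.0
[-262.5   -1.2    9.9]
```

```bash
R='x'; python3 -m jog '[[0.0046,0,0.0039,0,0,0,0.085],[0.0046,0,0.0039,0,0,0,0.085],[0.0046,0,0.0039,0,0,0,0.085],[0.0046,0,0.0039,0,0,0,0.085],[0.0046,0,0.0039,0,0,0,0.085]]'
python3 -m jog '[[0.0046,0,0.0039,0,0,0,0.085],[0.0046,0,0.0039,0,0,0,0.085],[0.0046,0,0.0039,0,0,0,0.085],[0.0046,0,0.0039,0,0,0,0.085],[0.0046,0,0.0039,0,0,0,0.085]]'
python3 -c "
from h import *
s,_=snap('wrist','w5.png');print(d(s['eef_pos']))"
```

```text
time_s: 14.1
eef_pos: [537.9, 13.1, 9.4]
ee_rot: [-0.232, 0.691, 0.636, 0.252]
force: [-0.6, -1.2, 0.7]
grip_width: 0.999
grip_force: 0.5
time_s: 14.6
eef_pos: [540.4, 43.0, 9.1]
ee_rot: [-0.232, 0.691, 0.636, 0.252]
force: [0.4, -0.3, -0.5]
grip_width: 0.994
grip_force: 0.1
[-2.007e+02 -2.000e-01  9.100e+00]
```

View pics/w5.png

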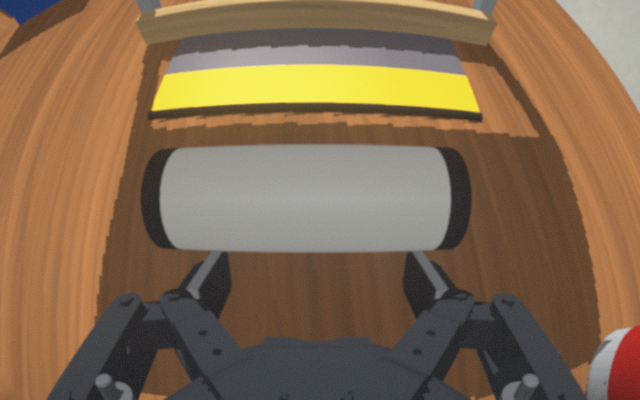

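The roller rolls square ahead of the fingers at (306,198), and the lip is at row 112. I'll carry on to the lip.

```bash
python3 -m jog '[[0.0046,0,0.0039,0,0,0,0.085],[0.0046,0,0.0039,0,0,0,0.085],[0.0046,0,0.0039,0,0,0,0.085],[0.0046,0,0.0039,0,0,0,0.085],[0.0046,0,0.0039,0,0,0,0.085]]'
python3 -m jog '[[0.0046,0,0.0039,0,0,0,0.085],[0.0046,0,0.0039,0,0,0,0.085],[0.0046,0,0.0039,0,0,0,0.085],[0.0023,0,0.002,0,0,0,0.085],[0,0,0,0,0,0,0.085]]'
python3 -c "
from h import *
print(d(sense()['eef_pos']))"
python3 -m jog '[[0.0025,0,0.002,0,0,0,0.085],[0.0025,0,0.002,0,0,0,0.085],[0.0025,0,0.002,0,0,0,0.085]]'
```

```text
time_s: 15.15
eef_pos: [542.9, 73.1, 9.0]
ee_rot: [-0.232, 0.691, 0.636, 0.252]
force: [0.2, 0.0, -0.1]
grip_width: 0.998
grip_force: 0.1
time_s: 15.65
eef_pos: [544.5, 94.1, 8.9]
ee_rot: [-0.232, 0.691, 0.636, 0.252]
force: [0.3, -0.2, -0.7]
grip_width: 0.993
grip_force: 0.0
[-149.5    0.2    8.9]
time_s: 15.95
eef_pos: [545.4, 103.4, 9.2]
ee_rot: [-0.232, 0.691, 0.636, 0.252]
force: [-0.1, -0.6, 0.4]
grip_width: 0.992
grip_force: 0.0
```

```bash
python3 -m jog '[[0.0023,0,0.002,0,0,0,0.085],[0.0023,0,0.002,0,0,0,0.085],[0.0023,0,0.002,0,0,0,0.085],[0.0023,0,0.002,0,0,0,0.085]]'
python3 -m jog '[[0.0023,0,0.002,0,0,0,0.085],[0.0023,0,0.002,0,0,0,0.085],[0.0023,0,0.002,0,0,0,0.085]]'
python3 -c "
from h import *
s,_=snap('wrist','w6.png');print(d(s['eef_pos']))"
```

```text
time_s: 16.35
eef_pos: [546.8, 114.8, 9.0]
ee_rot: [-0.231, 0.691, 0.636, 0.252]
force: [-0.2, -3.0, -0.1]
grip_width: 0.998
grip_force: 1.6
time_s: 16.65
eef_pos: [547.0, 125.0, 8.8]
ee_rot: [-0.233, 0.691, 0.636, 0.252]
force: [0.1, -0.8, 0.8]
grip_width: 0.997
grip_force: 0.0
[-118.5    0.5    8.8]
```

View pics/w6.png

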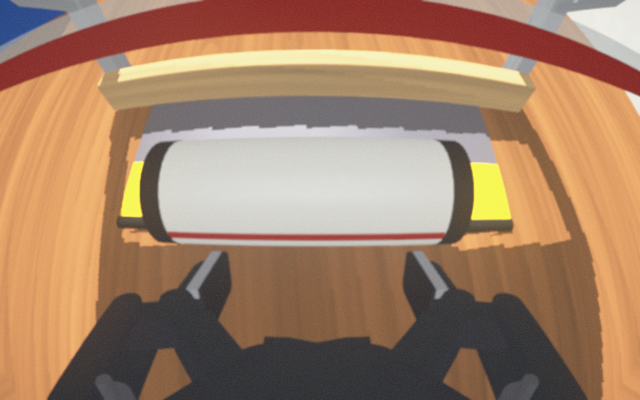

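The roller is on the lip, or just over it, and square, with its rear edge at row 243. I'll follow through slightly raised.

```bash
python3 -m jog '[[0.0046,0,0.002,0,0,0,0.085],[0.005,0,0.002,0,0,0,0.085],[0.006,0,0.003,0,0,0,0.085],[0.005,0,0.004,0,0,0,0.085],[0.005,0,0.004,0,0,0,0.085]]'
python3 -m jog '[[0.005,0,0.004,0,0,0,0.085],[0,0,0,0,0,0,0.085],[0,0,0,0,0,0,0.085]]'
python3 -c "
from h import *
np.set_printoptions(suppress=True,precision=1)
s,im=snap('wrist','w7.png');print(d(s['eef_pos']))
for z in(27,):
  for r in rollers(im,'wrist',s,(100,100,540,260),z): print(r,d(r['c']))
"
```

```text
time_s: 17.2
eef_pos: [549.6, 154.3, 13.9]
ee_rot: [-0.232, 0.691, 0.636, 0.252]
force: [1.2, -0.1, 0.2]
grip_width: 0.997
grip_force: 0.0
time_s: 17.5
eef_pos: [550.1, 160.1, 14.0]
ee_rot: [-0.232, 0.691, 0.636, 0.252]
force: [-0.4, -0.1, 0.5]
grip_width: 0.996
grip_force: 0.0
[-83.3   0.5  14. ]
{'px': array([306.5, 152. ], dtype=float32), 'c': array([549.4, 220. ,  27. ]), 'len': np.float64(146.0754133630842), 'ang': np.float64(174.96545960402128)} [-23.6   6.5  27. ]
```

View pics/w7.png

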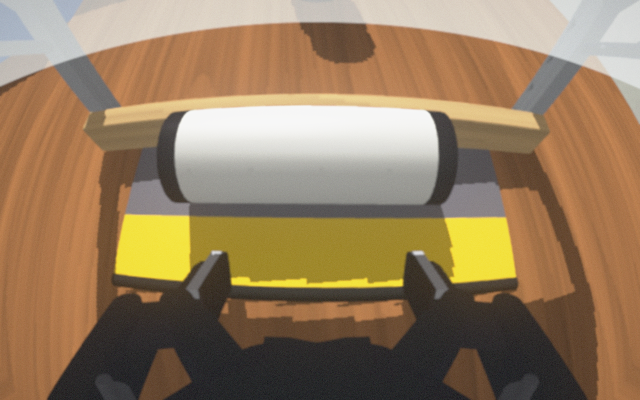

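The heavy roller is against the stop and square: centre (306,152), dock x about -24, angle 175°. I'll back out and fetch A.

```bash
python3 -m jog '[[-0.03,0,-0.025,0,0,0,0.085],[-0.036,0,-0.03,0,0,0,0.085],[-0.036,0,-0.03,0,0,0,0.085],[-0.036,0,-0.03,0,0,0,0.085],[0.026,0,-0.031,0,0,0,0.085]]'
python3 -m jog '[[0.026,0,-0.031,0,0,0,0.085],[0.026,0,-0.031,0,0,0,0.085],[0,0,0,0,-0.14,0,0.085],[0,0,0,0,-0.14,0,0.085],[0,0,0,0,-0.14,0,0.085]]'
python3 -m jog '[[0,0,0,0,-0.14,0,0.085],[0,0,0,0,-0.14,0,0.085],[0,0,0,0,0,-0.145,0.085],[0,0,0,0,0,0,0.085]]'
python3 -m jog '[[-0.044,-0.01,0,0,0,0,0.085],[-0.044,-0.01,0,0,0,0,0.085],[-0.044,-0.01,0,0,0,0,0.085],[-0.044,-0.01,0,0,0,0,0.085],[-0.044,-0.01,0,0,0,0,0.085]]'
python3 -m jog '[[-0.044,-0.01,0,0,0,0,0.085],[-0.04,-0.01,0,0,0,0,0.085],[0,0,0,0,0,0,0.085],[0,0,0,0,0,0,0.085]]'
python3 - <<'E'
from h import *
np.set_printoptions(suppress=True,precision=2)
s,im=snap("wrist","w8.png");print(s["eef_pos"],T(s)[:3,:3])
for r in rollers(im,"wrist",s,(150,60,440,300)):print(r)
E
```

```text
time_s: 18.05
eef_pos: [533.8, -23.8, 50.3]
ee_rot: [-0.234, 0.694, 0.633, 0.252]
force: [0.9, 0.6, -0.1]
grip_width: 0.994
grip_force: 0.0
time_s: 18.55
eef_pos: [535.5, -20.2, 135.3]
ee_rot: [-0.092, 0.729, 0.67, 0.101]
force: [-0.0, 0.1, -0.0]
grip_width: 0.996
grip_force: 0.0
time_s: 18.95
eef_pos: [535.1, -18.8, 134.5]
ee_rot: [-0.0, 0.684, 0.73, 0.0]
force: [0.2, -0.0, -0.8]
grip_width: 0.996
grip_force: 0.0
time_s: 19.45
eef_pos: [498.0, -244.4, 134.4]
ee_rot: [-0.0, 0.687, 0.727, 0.0]
force: [0.6, 0.4, -0.3]
grip_width: 0.994
grip_force: 0.0
time_s: 19.85
eef_pos: [483.4, -328.0, 134.0]
ee_rot: [-0.001, 0.687, 0.727, 0.0]
force: [-0.1, 0.9, 0.4]
grip_width: 0.998
grip_force: 0.0
[ 483.39 -327.95  134.02] [[-0.06  1.   -0.  ]
 [ 1.    0.06  0.  ]
 [ 0.   -0.   -1.  ]]
{'px': array([202.4 , 271.76], dtype=float32), 'c': array([ 380.04, -403.28,   25.  ]), 'len': np.float64(61.632953583753135), 'ang': np.float64(61.78442845210992)}
{'px': array([313., 202.], dtype=float32), 'c': array([ 481.28, -333.03,   25.  ]), 'len': np.float64(136.26583896419916), 'ang': np.float64(93.02160670295645)}
```

```bash
python3 -m jog '[[-0.002,-0.002,0.045,0,0,0,0.085],[0,0,0.045,0,0,0,0.085],[0,0,0.022,0,0,0,0.085],[0,0,0,0,0,0,0.085],[0,0,0,0,0,0,0.03]]' 60
python3 -m jog '[[0,0,0,0,0,0,0.03],[0,0,0,0,0,0,0.03],[0,0,0,0,0,0,0.03],[0,0,0,0,0,0,0.03],[0,0,0,0,0,0,0.03]]' 60
python3 -m jog '[[0,0,-0.02,0,0,0,0.03],[0,0,-0.04,0,0,0,0.03],[0,0,-0.04,0,0,0,0.03],[0,0,0,0,0,0,0.03],[0,0,0,0,0,0,0.03]]'
```

```text
time_s: 20.4
eef_pos: [482.9, -328.8, 23.5]
ee_rot: [0.0, 0.685, 0.729, 0.0]
force: [-0.2, -0.1, 0.1]
grip_width: 0.853
grip_force: 0.0
time_s: 20.9
eef_pos: [483.1, -329.7, 24.6]
ee_rot: [0.002, 0.685, 0.729, 0.0]
force: [-0.6, 1.4, 6.4]
grip_width: 0.566
grip_force: 61.5
time_s: 21.4
eef_pos: [482.4, -329.1, 123.2]
ee_rot: [0.001, 0.685, 0.729, -0.0]
force: [-1.0, -0.6, -3.6]
grip_width: 0.561
grip_force: 63.6
```

```bash
python3 -m jog '[[0.034,0.009,0,0,0,0,0.03],[0.046,0.01,0,0,0,0,0.03],[0.046,0.01,0,0,0,0,0.03],[0.046,0.01,0,0,0,0,0.03],[0.046,0.01,0,0,0,0,0.03]]'
python3 -m jog '[[0.046,0.01,0,0,0,0,0.03],[0.046,0.01,0,0,0,0,0.03],[0.044,0.01,0,0,0,0,0.03],[0,0,0,0,0,-0.142,0.03],[0,0,0,0,0,-0.142,0.03]]'
python3 -m jog '[[0,0,0,0,0,-0.142,0.03],[0,0,0,0,0,-0.142,0.03],[0,0,0,0,0,-0.142,0.03],[0,0,0,0,0,-0.142,0.03],[0,0,0,0,0,-0.142,0.03]]'
python3 -m jog '[[0,0,0.04,0,0,-0.142,0.03],[0,0,0.035,0,0,-0.142,0.03],[0,0,0.015,0,0,-0.142,0.03],[0,0,0.003,0,0,0,0.03],[0,0,0,0,0,0,0.03]]'
python3 -c "
from h import *
s=sense();print(s['eef_pos'],d(s['eef_pos']),T(s)[:3,0])"
```

```text
time_s: 21.9
eef_pos: [516.8, -106.3, 121.0]
ee_rot: [-0.001, 0.685, 0.729, -0.0]
force: [1.7, 0.3, -3.0]
grip_width: 0.564
grip_force: 63.4
time_s: 22.4
eef_pos: [538.3, 30.7, 120.8]
ee_rot: [-0.001, 0.571, 0.821, -0.001]
force: [0.0, -0.4, -2.5]
grip_width: 0.566
grip_force: 63.2
time_s: 22.9
eef_pos: [538.3, 29.2, 120.8]
ee_rot: [-0.002, 0.252, 0.968, -0.0]
force: [0.0, -0.2, -3.0]
grip_width: 0.561
grip_force: 63.2
time_s: 23.4
eef_pos: [538.7, 29.1, 28.8]
ee_rot: [-0.001, 0.046, 0.999, 0.0]
force: [1.4, -0.2, -2.1]
grip_width: 0.562
grip_force: 63.2
[538.74185206  29.14380615  28.79121634] [-2.147e+02  2.000e-01  2.880e+01] [-0.99570558  0.09255949  0.00177049]
```

Square, and about 4 mm to go.

```bash
python3 -m jog '[[0,0,0.0015,0,0,0,0.03],[0,0,0.0015,0,0,0,0.03],[0,0,0,0,0,0,0.03]]'; python3 -m jog '[[0,0,0.001,0,0,0,0.03],[0,0,0,0,0,0,0.03]]'
```

```text
time_s: 23.7
eef_pos: [539.4, 29.0, 26.9]
ee_rot: [0.0, 0.045, 0.999, -0.0]
force: [0.7, -0.0, -3.1]
grip_width: 0.562
grip_force: 63.2
time_s: 23.9
eef_pos: [539.2, 29.1, 25.5]
ee_rot: [0.0, 0.045, 0.999, -0.0]
force: [0.1, -1.1, -3.9]
grip_width: 0.561
grip_force: 63.2
```

```bash
python3 -m jog '[[0,0,0.001,0,0,0,0.03],[0,0,0,0,0,0,0.03]]'; python3 -m jog '[[0,0,0.0005,0,0,0,0.03],[0,0,0,0,0,0,0.03]]'
```

```text
time_s: 24.1
eef_pos: [539.3, 29.0, 24.6]
ee_rot: [0.0, 0.044, 0.999, -0.0]
force: [-0.5, 0.7, -1.1]
grip_width: 0.567
grip_force: 63.7
time_s: 24.3
eef_pos: [539.3, 29.1, 24.6]
ee_rot: [0.0, 0.044, 0.999, -0.0]
force: [-2.5, 0.4, 5.3]
grip_width: 0.565
grip_force: 64.3
```

```bash
python3 -m jog '[[0,0,0,0,0,0,0.045],[0,0,0,0,0,0,0.06],[0,0,0,0,0,0,0.085],[0,0,0,0,0,0,0.085]]'
python3 -m jog '[[0,0,-0.02,0,0,0,0.085],[0,0,-0.04,0,0,0,0.085],[0,0,-0.048,0,0,0,0.085],[0,-0.045,0,0,0,0,0.085],[0,-0.045,0,0,0,0,0.085]]'
python3 -m jog '[[0,-0.03,0,0,0,0.14,0.085],[0,0,0,0,0,0.143,0.085],[0,0,0,0,0,0.143,0.085],[0,0,0,0,0,0.143,0.085],[0,0,0,0,0,0.143,0.085]]'
python3 -m jog '[[0,0,0,0,0,0.143,0.085],[0,0,0,0,0,0.143,0.085],[0,0,0,0,0,0.143,0.085],[0,0,0,0,0,0.143,0.085],[0,0,0,0,0,0.143,0.085]]'
python3 -m jog '[[0,0,0,0,0,0.143,0.085],[0,0,0,0,0.14,0,0.085],[0,0,0,0,0.14,0,0.085],[0,0,0,0,0.14,0,0.085],[0,0,0,0,0.14,0,0.085]]'
python3 -m jog '[[0,0,0,0,0.14,0,0.085],[0,0,0,0,0,0,0.085],[0,0,0,0,0,0,0.085]]'
python3 - <<'E'
from h import *
np.set_printoptions(suppress=True,precision=3)
s,im=snap("wrist","w9.png")
D=np.array([U,V,[0,0,1]]);print(s["eef_pos"],d(s["eef_pos"]));print(D@T(s)[:3,:3])
for r in rollers(im,"wrist",s,(200,80,430,210)):print(r,d(r["c"]))
E
```

```text
time_s: 24.7
eef_pos: [539.3, 29.0, 24.0]
ee_rot: [0.0, 0.044, 0.999, 0.0]
force: [-0.2, 1.0, 0.5]
grip_width: 0.988
grip_force: 0.0
time_s: 25.2
eef_pos: [531.7, -61.2, 133.5]
ee_rot: [0.002, 0.043, 0.999, -0.001]
force: [1.4, -0.6, 0.3]
grip_width: 0.999
grip_force: 0.0
time_s: 25.7
eef_pos: [528.6, -90.6, 131.9]
ee_rot: [0.0, 0.393, 0.92, 0.0]
force: [-0.4, 0.5, 0.5]
grip_width: 0.997
grip_force: 0.0
time_s: 26.2
eef_pos: [528.6, -90.5, 131.9]
ee_rot: [0.0, 0.69, 0.724, -0.0]
force: [-0.4, 0.2, 0.5]
grip_width: 0.993
grip_force: 0.0
time_s: 26.7
eef_pos: [529.0, -90.9, 132.7]
ee_rot: [-0.187, 0.708, 0.649, 0.206]
force: [0.0, -0.0, 0.3]
grip_width: 0.994
grip_force: 0.0
time_s: 27.0
eef_pos: [528.5, -90.7, 131.6]
ee_rot: [-0.231, 0.693, 0.634, 0.252]
force: [-0.1, -0.0, 0.6]
grip_width: 1.0
grip_force: 0.0
[528.532 -90.679 131.638] [-335.    -0.3  131.6]
[[ 0.767  0.     0.642]
 [-0.    -1.     0.001]
 [ 0.642 -0.001 -0.767]]
{'px': array([311., 164.], dtype=float32), 'c': array([534.414,  30.548,  25.   ]), 'len': np.float64(131.8924284905074), 'ang': np.float64(174.76511643471142)} [-213.7    4.6   25. ]
```

Identical set-up, so the same approach again, shifted 3 mm towards the roller's middle. Tool -y is dock +y.

```bash
python3 -m jog '[[-0.006,-0.004,0.04,0,0,0,0.085],[-0.006,0,0.045,0,0,0,0.085],[-0.005,0,0.035,0,0,0,0.085],[-0.001,0,0.015,0,0,0,0.085],[0,0,0,0,0,0,0.085]]'
python3 -m jog '[[-0.005,0,0.006,0,0,0,0.085],[0,0,0,0,0,0,0.085]]'
python3 -m jog '[[0.0046,0,0.0039,0,0,0,0.085],[0.0046,0,0.0039,0,0,0,0.085],[0.0038,0,0.0032,0,0,0,0.085],[0.0038,0,0.0032,0,0,0,0.085],[0.0046,0,0.0039,0,0,0,0.085]]'
python3 -m jog '[[0.0046,0,0.0039,0,0,0,0.085],[0.0046,0,0.0039,0,0,0,0.085],[0.0046,0,0.0039,0,0,0,0.085],[0.0046,0,0.0039,0,0,0,0.085],[0.0046,0,0.0039,0,0,0,0.085]]'
python3 -m jog '[[0.0046,0,0.0039,0,0,0,0.085],[0.0046,0,0.0039,0,0,0,0.085],[0.0046,0,0.0039,0,0,0,0.085],[0.0046,0,0.0039,0,0,0,0.085],[0.0046,0,0.0039,0,0,0,0.085]]'
python3 - <<'E'
from h import *
np.set_printoptions(suppress=True,precision=2)
s,im=snap("wrist","w10.png");print(d(s["eef_pos"]))
for r in rollers(im,"wrist",s,(100,80,540,260)):print(r,d(r["c"]))
E
```

```text
time_s: 27.55
eef_pos: [530.7, -15.7, 16.9]
ee_rot: [-0.232, 0.692, 0.635, 0.252]
force: [0.6, -0.4, -0.2]
grip_width: 0.996
grip_force: 0.0
time_s: 27.75
eef_pos: [531.5, -18.1, 9.8]
ee_rot: [-0.231, 0.693, 0.635, 0.253]
force: [-0.2, 0.3, -0.4]
grip_width: 0.997
grip_force: 0.0
time_s: 28.25
eef_pos: [533.6, 11.2, 9.4]
ee_rot: [-0.231, 0.693, 0.634, 0.253]
force: [0.3, 0.1, 0.6]
grip_width: 0.996
grip_force: 0.0
time_s: 28.75
eef_pos: [536.2, 41.3, 9.1]
ee_rot: [-0.232, 0.693, 0.634, 0.253]
force: [0.4, 0.2, -0.6]
grip_width: 0.993
grip_force: 0.1
time_s: 29.25
eef_pos: [538.8, 71.3, 9.1]
ee_rot: [-0.232, 0.693, 0.634, 0.253]
force: [-0.3, -0.2, 0.6]
grip_width: 0.995
grip_force: 0.1
[-172.7    3.8    9.1]
{'px': array([315., 198.], dtype=float32), 'c': array([541.32, 101.55,  25.  ]), 'len': np.float64(147.0326578438066), 'ang': np.float64(174.91412499835045)} [-142.4    4.    25. ]
{'px': array([449. ,  89.5], dtype=float32), 'c': array([634.  , 169.82,  25.  ]), 'len': np.float64(43.939549921303694), 'ang': np.float64(2.722891691519935)} [-66.1 -82.2  25. ]
{'px': array([187.5,  89. ], dtype=float32), 'c': array([466.45, 184.8 ,  25.  ]), 'len': np.float64(42.6596755560029), 'ang': np.float64(167.26017316424722)} [-66.1  86.   25. ]
```

```bash
python3 -m jog '[[0.0046,0,0.0039,0,0,0,0.085],[0.0046,0,0.0039,0,0,0,0.085],[0.0046,0,0.0039,0,0,0,0.085],[0.0046,0,0.0039,0,0,0,0.085],[0.0046,0,0.0039,0,0,0,0.085]]'
python3 -m jog '[[0.0023,0,0.002,0,0,0,0.085],[0.0023,0,0.002,0,0,0,0.085],[0.0023,0,0.002,0,0,0,0.085],[0.0023,0,0.002,0,0,0,0.085],[0.0023,0,0.002,0,0,0,0.085]]'
python3 -m jog '[[0.0023,0,0.002,0,0,0,0.085],[0.0023,0,0.002,0,0,0,0.085],[0.0023,0,0.002,0,0,0,0.085],[0.0023,0,0.002,0,0,0,0.085]]'
python3 - <<'E'
from h import *
np.set_printoptions(suppress=True,precision=2)
s,im=snap("wrist","w11.png");print(d(s["eef_pos"]))
for r in rollers(im,"wrist",s,(100,80,540,260)):print(r,d(r["c"]))
E
```

```text
time_s: 29.8
eef_pos: [541.5, 101.4, 9.0]
ee_rot: [-0.232, 0.693, 0.634, 0.253]
force: [-0.3, -0.2, -0.5]
grip_width: 0.998
grip_force: 0.0
time_s: 30.3
eef_pos: [542.8, 116.3, 8.7]
ee_rot: [-0.232, 0.693, 0.634, 0.253]
force: [0.4, -0.6, -0.5]
grip_width: 0.998
grip_force: 0.5
time_s: 30.7
eef_pos: [543.8, 128.5, 8.5]
ee_rot: [-0.232, 0.693, 0.634, 0.253]
force: [0.1, 0.6, 0.7]
grip_width: 0.998
grip_force: 0.0
[-115.3    3.9    8.5]
{'px': array([315.47, 221.87], dtype=float32), 'c': array([545.42, 145.85,  25.  ]), 'len': np.float64(135.32091993165275), 'ang': np.float64(174.71049426232761)} [-97.9   3.9  25. ]
{'px': array([486.56, 151.61], dtype=float32), 'c': array([646.19, 179.18,  25.  ]), 'len': np.float64(22.979019968884856), 'ang': np.float64(89.55676519623711)} [-55.7 -93.5  25. ]
{'px': array([316. , 140.5], dtype=float32), 'c': array([549.97, 193.86,  25.  ]), 'len': np.float64(161.88809287572863), 'ang': np.float64(174.9034757471658)} [-49.7   3.6  25. ]
```

```bash
python3 -m jog '[[0.0023,0,0.002,0,0,0,0.085],[0.0023,0,0.002,0,0,0,0.085],[0,0,0,0,0,0,0.085]]'
python3 -m jog '[[0.0015,0,0.0013,0,0,0,0.085],[0.0015,0,0.0013,0,0,0,0.085],[0,0,0,0,0,0,0.085]]'
python3 - <<'E'
from h import *
np.set_printoptions(suppress=True,precision=2)
s,im=snap("wrist","w12.png");print(d(s["eef_pos"]),s["force"])
h=cv2.cvtColor(im,cv2.COLOR_RGB2HSV)
for u in(316,280,190):
  prev=None;out=[]
  for v in range(60,300):
    k="Y" if h[v,u,1]>150 and 18<h[v,u,0]<38 and h[v,u,2]>90 else "w" if h[v,u,1]<60 and h[v,u,2]>140 else "g" if h[v,u,1]<60 and h[v,u,2]>70 else "k" if h[v,u,2]<=70 else "o"
    if k!=prev: out.append((v,k,d(onz(ray("wrist",(u,v),s),25))[0]));prev=k
  print(u,[(a,b,float(c)) for a,b,c in out])
E
```

```text
time_s: 31.05
eef_pos: [544.3, 134.6, 8.4]
ee_rot: [-0.232, 0.693, 0.635, 0.253]
force: [0.9, 0.2, 0.7]
grip_width: 0.995
grip_force: 0.0
time_s: 31.35
eef_pos: [544.9, 137.5, 8.1]
ee_rot: [-0.231, 0.693, 0.634, 0.253]
force: [-1.9, -6.7, -0.4]
grip_width: 0.996
grip_force: 3.1
[-106.3    3.7    8.1] [-1.91 -6.7  -0.44]
316 [(60, 'o', 19.7), (66, 'w', 13.7), (223, 'o', -88.8), (233, 'w', -93.6), (252, 'g', -102.3), (255, 'k', -103.7), (256, 'o', -104.1)]
280 [(60, 'o', 20.3), (66, 'w', 14.3), (223, 'o', -88.9), (233, 'w', -93.7), (252, 'g', -102.4), (254, 'k', -103.3), (255, 'o', -103.8)]
190 [(60, 'o', 28.0), (74, 'g', 13.0), (83, 'w', 4.1), (141, 'g', -42.1), (145, 'w', -44.8), (222, 'o', -89.0), (231, 'w', -93.5), (249, 'g', -102.2), (252, 'o', -103.7), (272, 'k', -113.0), (280, 'g', -116.7), (294, 'k', -123.1)]
```

Contact came at about 7 N exactly where both rollers should be home. I'll back out and check from the wrist and the fixed cameras.

```bash
python3 -m jog '[[-0.008,0,-0.0065,0,0,0,0.085],[-0.03,0,-0.025,0,0,0,0.085],[-0.036,0,-0.03,0,0,0,0.085],[-0.036,0,-0.03,0,0,0,0.085],[-0.01,0,-0.04,0,0,0,0.085]]'
python3 -m jog '[[0.02,0,-0.035,0,0,0,0.085],[0.02,0,-0.03,0,0,0,0.085],[0.02,0,-0.03,0,0,0,0.085],[0,0,0,0,0,0,0.085],[0,0,0,0,0,0,0.085]]'
python3 - <<'E'
from h import *
np.set_printoptions(suppress=True,precision=2)
s,im=snap("wrist","w13.png");print(s["eef_pos"],d(s["eef_pos"]))
c=eyes.calibration("wrist");M=T(s)@np.array(c["mount"]);Mi=np.linalg.inv(M)
def px(p):
    q=Mi@np.append(O+p[0]*U+p[1]*V+np.array([0,0,p[2]]),1);t=np.arctan2(np.hypot(q[0],q[1]),q[2]);a=np.arctan2(q[1],q[0]);return c["cx"]+c["fx"]*t*np.cos(a),c["cy"]+c["fy"]*t*np.sin(a)
print("lip",px((-91.5,100,2)),px((-91.5,-100,2)),"expected light c",px((-75,0,27)),"heavy",px((-25,0,27)))
h=cv2.cvtColor(im,cv2.COLOR_RGB2HSV)
def prof(u,a,b):
  prev=None;out=[]
  for v in range(a,b):
    H,S,V_=h[v,u];k="Y" if S>130 and 18<H<38 else "R" if S>130 and(H<6 or H>172) else "w" if S<60 and V_>140 else "g" if S<60 and V_>70 else "k" if V_<=70 else "o"
    if k!=prev: out.append((v,k,[float(d(onz(ray("wrist",(u,v),s),z))[0]) for z in(5,25)]));prev=k
  print(u,out)
for u in(250,290,310,340,380): prof(u,0,200)
yel=((h[:,:,0]>18)&(h[:,:,0]<38)&(h[:,:,1]>150)&(h[:,:,2]>90)).astype(np.uint8)
n,l,st,ce=cv2.connectedComponentsWithStats(yel)
for i in range(1,n):
    if st[i][4]>40: print("yel",st[i],d(onz(ray("wrist",ce[i],s),2)))
snap("scene","s13.png");snap("side","d13.png")
E
```

```text
time_s: 31.9
eef_pos: [527.8, -40.2, 30.1]
ee_rot: [-0.233, 0.694, 0.633, 0.252]
force: [0.0, -0.1, 0.4]
grip_width: 0.994
grip_force: 0.0
time_s: 32.4
eef_pos: [527.8, -53.2, 143.1]
ee_rot: [-0.231, 0.693, 0.634, 0.253]
force: [-0.1, 0.4, 0.1]
grip_width: 0.996
grip_force: 0.0
[527.78 -53.23 143.12] [-297.7    3.8  143.1]
lip (np.float64(236.79833648590184), np.float64(119.31130898168371)) (np.float64(400.8422748198174), np.float64(119.61699543689488)) expected light c (np.float64(319.097667622423), np.float64(93.28054300113082)) heavy (np.float64(318.8950498388052), np.float64(65.34371258762454))
250 [(0, 'w', [198.8, 162.0]), (29, 'o', [97.4, 67.8]), (30, 'R', [94.4, 65.0]), (40, 'o', [66.1, 38.6]), (41, 'R', [63.4, 36.1]), (42, 'o', [60.7, 33.7]), (70, 'g', [-5.6, -28.1]), (84, 'w', [-33.9, -54.3]), (95, 'o', [-54.3, -73.3]), (96, 'Y', [-56.0, -75.0]), (120, 'o', [-95.9, -112.0])]
290 [(0, 'w', [189.2, 153.1]), (27, 'o', [97.1, 67.5]), (28, 'R', [94.1, 64.7]), (34, 'o', [77.0, 48.8]), (35, 'R', [74.3, 46.3]), (40, 'o', [60.8, 33.8]), (47, 'w', [43.0, 17.2]), (97, 'o', [-60.1, -78
[... 684 characters left out ...]
152.9]), (27, 'o', [96.9, 67.3]), (28, 'R', [94.0, 64.6]), (41, 'o', [58.1, 31.2]), (46, 'w', [45.4, 19.4]), (97, 'o', [-60.2, -78.8]), (98, 'R', [-61.9, -80.4]), (99, 'o', [-63.6, -82.0]), (100, 'w', [-65.3, -83.6]), (116, 'g', [-91.3, -107.8]), (117, 'o', [-92.9, -109.2]), (118, 'g', [-94.4, -110.7]), (119, 'k', [-96.0, -112.1]), (122, 'o', [-100.5, -116.3])]
380 [(0, 'w', [198.1, 161.4]), (29, 'o', [97.0, 67.4]), (31, 'R', [91.1, 61.9]), (42, 'o', [60.4, 33.4]), (70, 'g', [-5.8, -28.2]), (95, 'o', [-54.4, -73.4]), (98, 'Y', [-59.7, -78.4]), (120, 'k', [-95.9, -112.1]), (123, 'o', [-100.6, -116.4])]
yel [220  97  36  23 393] [-77.2 105.1   2. ]
yel [377  96  39  25 792] [-73.7 -97.2   2. ]
```

```bash
python3 -m jog '[[0,0,0,0,0,0,0.085],[0,0,0,0,0,0,0.085],[0,0,0,0,0,0,0.085],[0,0,0,0,0,0,0.085],[0,0,0,0,0,0,0.085]]'
python3 - <<'E'
from h import *
a=cv2.imread("pics/w13.png").astype(int)[40:130,210:430];_,im=snap("wrist","w14.png");b=im[40:130,210:430,::-1].astype(int)
print("changed px",(abs(a-b).max(2)>40).sum())
from rig import finish_job;print(finish_job())
E
```

```text
time_s: 33.05
eef_pos: [527.9, -52.8, 142.9]
ee_rot: [-0.232, 0.693, 0.634, 0.253]
force: [-0.3, -0.1, -0.2]
grip_width: 0.998
grip_force: 0.0
changed px 10
the job is handed in; nothing more can be done
None
```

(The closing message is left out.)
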